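# Pin the shim pack in its jig

### The arm

A 6-joint arm with a two-finger parallel gripper is mounted at the origin on a cart in front of the work surface, level with it; the furniture and walls round the work are solid. World frame = base frame: x ahead of the robot, y to its left, z up, the work surface at z = 0. Lengths are in m, angles in degrees, forces in N, time in s.
With the tool pointing down it reaches from about 0.25 to 0.725 m from the base axis. Payload 9.7 kg.
Tool frame: the origin (TCP) lies on the centre line of the jaws, within the pads' length; the fingertips stand 14 mm ahead of it and the grasp point (between the pads) lies 5 mm behind it; z points along the fingers, y is the line along which they close (so a half turn about z gives the same grasp; the last joint's range is limited). The gripper opens to 85 mm and grips with 20 to 120 N. Pads are 22 mm wide; open, the fingers measure 114 mm over their backs; the gripper's body (76 mm by 85 mm) begins 54 mm behind the grasp point. The pads swing forward as they close: fully open they stand 13 mm farther back than shut.
Start: joints at [-69.786, 4.979, 10.078, 95.1, 0, 90], TCP at [0.19, -0.516, 0.217] pointing down, gripper open.
Joint ranges: [-179.16, 179.16], [-48.56, 103.87], [-65.8, 70.77], [-126.05, 130.52], [-82.76, 87.17], [-180, 180]. Speed limits (degrees/s): [127.2, 127.2, 147.25, 180, 180, 180].

### API

Orientations are given as [roll, pitch, yaw] about the fixed x, y, z axes, in that order (R = Rz(yaw) Ry(pitch) Rx(roll)).
In Python, from workcell import bot, camera, get_calibration, ticket gives the robot as it stands. The module is installed in compiled form; this text tells all that it offers.
- The arm moves only by the tool send_rows, never from a script. Its arguments are lists of equal length, an entry for each row: "linear": the shift along the tool's x, y, z in m, a list of three; "twist": the turn, a rotation vector about the tool's x, y, z in units of 10 degrees (1.0 is 10 degrees), a list of three; "gripper": the opening in per cent of the stroke, from 0 (shut) to 100 (fully open). In form: {"linear": [[x, y, z], ...], "twist": [[wx, wy, wz], ...], "gripper": [gripper, ...]}. A call has 1 to 8 rows; each row shifts and turns the commanded pose from where the row before left it, along the tool's axes as they then stand; what a row does not reach is not made up. A row lasts 1/8 s, in which the tool goes at most 62.5 mm and 10.7 degrees, less where a joint would pass 70% of its speed; a pose out of reach is approached as far as the arm can. A call with a gripper value outside its range is refused whole. The fingers move at their own pace and stop on an object; "grip_force" is the grip in N (left out, the last holds). Time passes only in rows, so rows that do not move let the fingers close. It gives the time, the measured TCP pose, the force, the opening and the grip force at its end, in the units of the state.
- bot.get_obs(): the state, without advancing time (a new reading comes with each control period).
- camera(name): name is "scene" or "top" or "wrist"; returns the picture (480x640x3 uint8, red, green, blue); there is no depth.
- get_calibration(name): a dict with "fx", "fy", "cx", "cy" (pixels), "k1" (the pictures are not rectified: a ray, as slopes to the right and down, at radius r is drawn at 1 + k1 r^2 times it, then the intrinsics apply), "origin" and "orientation" of the camera in the world; the wrist camera has in their place "hand_eye" (4x4, takes a point from camera to tool coordinates, whose origin is the TCP and whose axes are the flange's). Camera axes: x right, y down, z forward; pixel columns grow to the right and rows downward; lengths in m; the calibration is good to about 2 mm. A picture is of the moment at which its call begins: read the wrist's pose just before it. get_calibration takes no time and is no camera call.
- ticket.job_done(): hands the job in; it is judged then, once.
The state is a dict: "time": time; "q": joint angles; "qd": joint speeds; "joint_efforts": joint torques, N m; "ee_pos": TCP position; "tcp_rot": TCP orientation; "wrist_force": force on the tool from outside, world axes, zero at the start; "torque": the same for the moment, N m; "opening": finger opening in m; "grasp_force": force on a finger pad.
Only numpy, scipy, OpenCV 4.12 (cv2) and the standard library are available. Lean on these libraries where they do the work, as an engineer would, in place of code of your own. Each camera call takes 0.05 s, during which the arm holds its last target. There are 200 camera calls.

### The job

Two steel shims lie one on the other in the aluminium jig, and their holes do not line up with each other or with the blind socket in the jig's floor. Take the headed pin out of the grey rack and use it, gently and by feel, to line up the holes, then push the pin down through both shims into the socket until its collar lies flat on the upper shim, and let go. Never lean on the jig with more than light hand force (35 N), and leave the things lying around where they are.

Things in the scene. Friction and masses are not known exactly. Their poses are not given: they have to be found in the camera images.
- pin_grip (a point): Centre of the grip of the loose steel pin, on its axis. From the top: round knurled grip 16 mm diameter, 32 mm tall; collar 20 mm diameter, 4 mm thick; shaft 10 mm diameter, 34 mm long, its last 2 mm tapering to 8.4 mm. The point is 54 mm above the tip, 20 mm above the collar's underside. z up along the pin.
- pin_tip (a point): Centre of the end face of the same pin's shaft, on its axis, 34 mm below the underside of the collar. At the start the pin stands in the rack; it lifts straight up out with 1 mm play all round.
- rack: Grey plastic rack block, fixed, 45 (x) x 70 (y) x 40 mm tall, origin under its middle; three blind holes in a row along y, the pin in the middle one with its collar on the rack's top, the outer two empty.
- jig: Aluminium jig, fixed, 60 (x) x 150 (y) x 41 mm tall, with two 18 mm wide low feet on its long sides; origin under the socket, y along its channel. Top down: channel 134 x 41.5 mm, 10 mm deep, for the upper shim; pocket 70 x 41.5 mm, 9 mm deep, for the lower shim; floor 22 mm above the desk.
- socket (a point): Mouth of the blind socket (12 mm diameter, 20 mm deep) in the jig's floor, 22 mm above the desk, axes as the jig's. HIDDEN above it, under the upper shim: the loose lower shim, 40 (x) x 44 (y) x 8 mm, 12 mm hole in its middle, top face 8 mm above this point; slides along y only, hole within 13 mm of the socket either way, not measured. With the pin home its tip is 17 mm below this point.
- top_hole (a point): Centre of the upper mouth of the 12 mm hole through the middle of the upper shim: loose steel plate 40 (x) x 108 (y) x 8 mm with a dark dot near either end, on ledges in the jig's channel, top face 39 mm above the desk, 2 mm below the jig's walls. Slides up to 13 mm along y either way from over the socket, under 1 mm along x. Starts 5 to 10 mm off the socket towards the jig's -y.
- spanner_10: Bystander: flat combination spanner lying on the desk, 142 x 20 x 4 mm; origin under its middle. Loose.
- tape: Bystander: roll of amber tape lying flat, 73 x 66 x 12 mm; origin under its middle. Loose.
- blank: Bystander: small round metal blank flange lying flat, 40 mm diameter, 8 mm tall; origin under its middle. Loose.
- grease: Bystander: tube of grease lying on the desk, 130 x 43 x 31 mm; origin under its middle. Loose.
There are look-alikes about, which are no part of the job. What is shaped like the part that bears top_hole but pink is not meant.

How it is judged:
By the outcome, as a careful person would: the job done as asked, in the order asked, and still so for the second after the job is handed in, with the robot touching nothing.
It also fails if it takes over 64 s, if anything falls off the work surface, if the arm or the gripper's body presses on something with over 40 N, if the wrist force passes 120 N, or if a joint passes its speed limit or range.

## Working session

There is one attempt and no reset: what is moved stays moved. The work goes in short steps, Python scripts to look and compute and a tool call to move; the robot and the scene stay as the last step left them, time stands still between calls to the robot, and variables do not carry over. Pictures are saved under pics/ and viewed, at most 10 in all, crops included, and the job is handed in when it is done.

Besides the shell and the picture viewer there is one more tool, called after "Request:" as name(argument=value, ...) on one line, values as JSON. send_rows: Moves the arm, as the interface text tells. Its arguments: {"type":"object","properties":{"linear":{"type":"array"},"twist":{"type":"array"},"gripper":{"type":"array"},"grip_force":{"type":"number"}},"required":["linear","twist","gripper"]}

```bash
mkdir -p pics
python3 - <<'E'
from workcell import bot,camera,get_calibration
import cv2
o=bot.get_obs();print(o)
for n in("scene","top","wrist"):
    print(n,get_calibration(n))
    if n!="wrist":cv2.imwrite(f"pics/{n}0.png",camera(n)[:,:,::-1])
E
```

```text
{'time': 0.0, 'q': array([-6.97866394e+01,  5.01022019e+00,  1.00353526e+01,  9.50998545e+01,
        2.04646640e-03,  9.00008646e+01]), 'qd': array([ 0.03960508, -0.03029652,  0.03607709,  0.07133179, -0.03470941,
        0.01587521]), 'joint_efforts': array([-4.48080773e-04, -5.20383918e+01,  4.64807332e+01,  1.61975215e-02,
       -1.06161892e-04, -1.49763832e-05]), 'ee_pos': array([ 0.18995935, -0.51589215,  0.21609958]), 'tcp_rot': array([-1.79925278e+02, -2.04533712e-03,  2.02124934e+01]), 'wrist_force': array([-0.25785445,  0.08088554, -0.12415578]), 'torque': array([-0.00920487, -0.06089747, -0.01043085]), 'grasp_force': 0.0, 'opening': 0.0856616129517283}
scene {'fx': 456.4636035833391, 'fy': 456.4636035833391, 'cx': 317.08518767051186, 'cy': 241.4075049138634, 'k1': -0.06248908296027172, 'origin': array([-0.25944551,  0.4631117 ,  0.66371513]), 'orientation': array([-122.56480749,    0.17642792, -117.35525993])}
top {'fx': 456.674532922478, 'fy': 456.674532922478, 'cx': 328.45611066423385, 'cy': 242.988726618891, 'k1': 0.02490663680333497, 'origin': array([0.46718867, 0.0334768 , 0.96842432]), 'orientation': array([-1.74675002e+02,  2.31842465e-02, -8.96404035e+01])}
wrist {'fx': 398.2548864739466, 'fy': 398.2548864739466, 'cx': 317.69903545610606, 'cy': 242.2376127257216, 'k1': -0.07813677051239377, 'hand_eye': array([[ 5.42470992e-04, -9.45281296e-01, -3.26255999e-01,
         8.43088712e-02],
       [ 9.99999109e-01,  9.10651377e-04, -9.75771189e-04,
        -5.74073492e-04],
       [ 1.21948373e-03, -3.26255179e-01,  9.45280948e-01,
        -1.57085337e-01],
       [ 0.00000000e+00,  0.00000000e+00,  0.00000000e+00,
         1.00000000e+00]])}
```

View pics/top0.png

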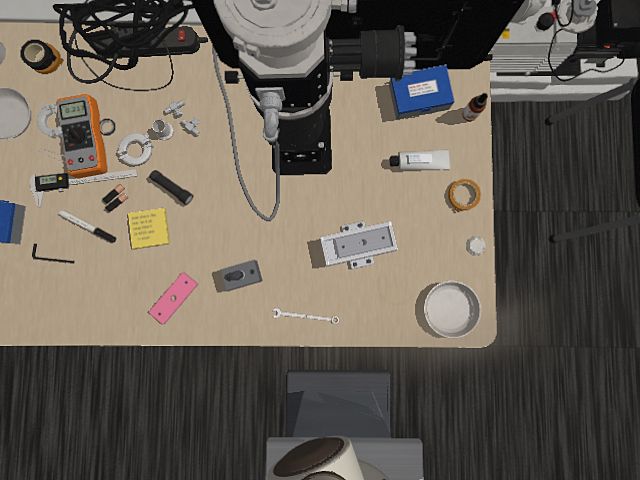

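View pics/scene0.png

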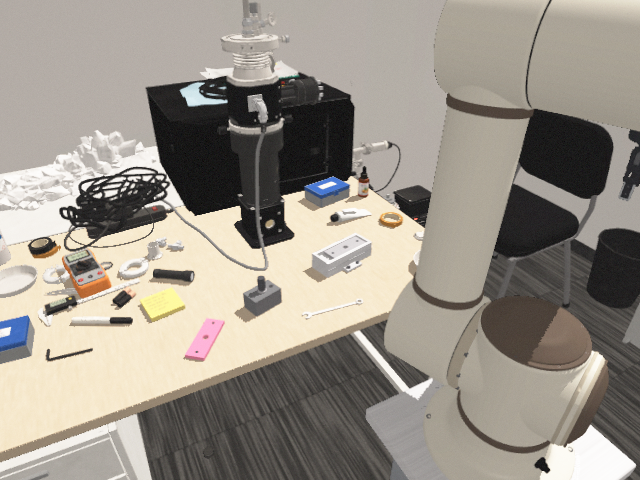

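The top view shows the rack at about (238,275), the jig at (360,245) with its shim shifted to the right, the spanner at (306,316) and the pink decoy at (172,298). The scene view agrees with this.

```bash
cat > h.py <<'E'
from workcell import bot,camera,get_calibration
import cv2,numpy as np
from scipy.spatial.transform import Rotation as R
def pose(n,o=None):
    c=get_calibration(n)
    if n!="wrist": return c,R.from_euler('xyz',c["orientation"],degrees=True).as_matrix(),np.array(c["origin"])
    o=o or bot.get_obs(); Rt=R.from_euler('xyz',o["tcp_rot"],degrees=True).as_matrix(); H=c["hand_eye"]
    return c,Rt@H[:3,:3],o["ee_pos"]+Rt@H[:3,3]
def ray(P,uv):
    c,Rm,t=P; K=np.array([[c["fx"],0,c["cx"]],[0,c["fy"],c["cy"]],[0,0,1]])
    p=cv2.undistortPoints(np.array(uv,float).reshape(-1,1,2),K,np.array([c["k1"],0,0,0,0])).reshape(-1,2)
    return np.c_[p,np.ones(len(p))]@Rm.T,t
def plane(P,uv,z):
    d,t=ray(P,uv); return t+d*((z-t[2])/d[:,2])[:,None]
def proj(P,X):
    c,Rm,t=P; p=(np.atleast_2d(X)-t)@Rm; s=p[:,:2]/p[:,2:]; s=s*(1+c["k1"]*(s**2).sum(1))[:,None]
    return s*c["fx"]+[c["cx"],c["cy"]]
E
python3 - <<'E'
from h import *
P=pose("top"); im=cv2.imread("pics/top0.png")
cr=np.hstack([cv2.resize(im[y:y+75,x:x+100],None,fx=4,fy=4,interpolation=cv2.INTER_CUBIC) for x,y in((190,235),(312,210))])
cv2.imwrite("pics/c1.png",cr)
print(plane(P,[(238,275)],.04),plane(P,[(360,245)],.04),plane(P,[(270,110),(300,170),(306,316),(230,60)],0))
E
```

```text
[[0.48742547 0.21729446 0.04      ]] [[ 0.54999999 -0.03000018  0.04      ]] [[8.48313051e-01 1.63913952e-01 0.00000000e+00]
 [7.15433964e-01 9.69059373e-02 0.00000000e+00]
 [4.03380474e-01 8.05623844e-02 0.00000000e+00]
 [9.60583848e-01 2.53666766e-01 1.11022302e-16]]
```

View pics/c1.png

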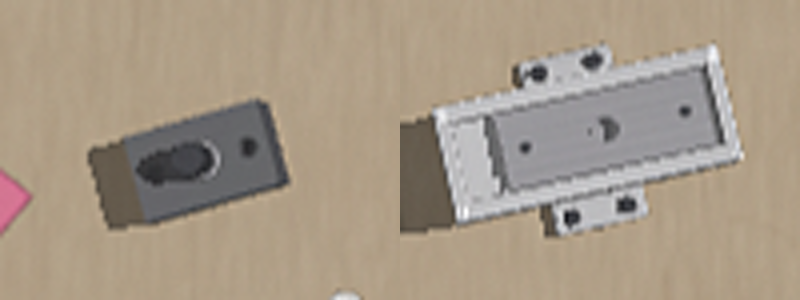

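The crop shows the pin in the rack's middle hole at about (200,158). In the jig, the upper shim's hole is at (608,129) with dots at (525,147) and (685,112). Rack yaw is about 15° and jig yaw about 13°. I'll look at the jig with the wrist camera first.

Request:
send_rows(linear=[[0.046,-0.03,0],[0.046,-0.03,0],[0.046,-0.03,0],[0.046,-0.03,0],[0.046,-0.03,0],[0.046,-0.03,0],[0.046,-0.03,0],[0.046,-0.03,0]], twist=[[0,0,0],[0,0,0],[0,0,0],[0,0,0],[0,0,0],[0,0,0],[0,0,0],[0,0,0]], gripper=[100,100,100,100,100,100,100,100])

```text
time: 1.1
ee_pos: [0.4532, -0.1621, 0.2166]
tcp_rot: [-180.0, 0.0, 20.2]
wrist_force: [1.2, -0.0, -0.3]
opening: 0.0853
grasp_force: 0.0
```

Request:
send_rows(linear=[[0.046,-0.03,0],[0.046,-0.03,0],[0.046,-0.03,0],[0,0,0],[0,0,0],[0,0,0]], twist=[[0,0,0],[0,0,0],[0,0,0],[0,0,0.7],[0,0,0],[0,0,0]], gripper=[100,100,100,100,100,100])

```text
time: 1.85
ee_pos: [0.5506, -0.032, 0.2167]
tcp_rot: [-180.0, 0.0, 13.3]
wrist_force: [-0.8, 0.4, -0.3]
opening: 0.0854
grasp_force: 0.0
```

Run:
```python
from h import *
o=bot.get_obs(); im=camera("wrist")[:,:,::-1]; cv2.imwrite("pics/w1.png",im)
print(o["ee_pos"],o["tcp_rot"],o["q"],o["wrist_force"],o["time"]); np.save("w1.npy",np.r_[o["ee_pos"],o["tcp_rot"]])
```

```text
[ 0.55058966 -0.03203451  0.21674152] [-1.79998135e+02  1.12791898e-02  1.33181106e+01] [-3.32905471e+00  5.20167611e+00  1.03124039e+01  9.51220684e+01
 -1.44478789e-03  1.63352835e+02] [-0.80781624  0.3900572  -0.26370659] 1.85
```

View pics/w1.png

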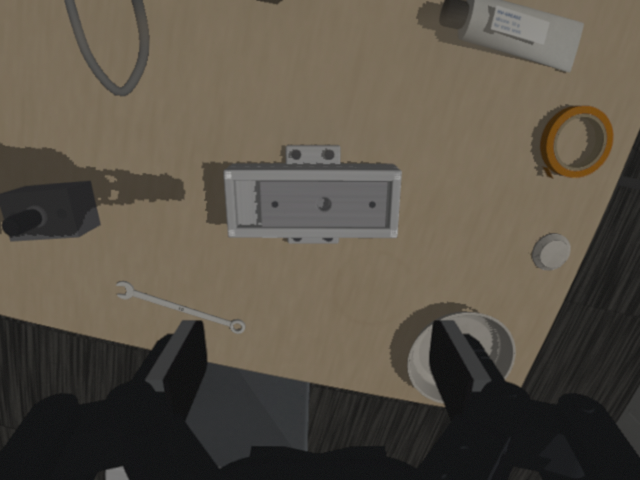

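The wrist view shows the jig at (227..399, 172..236), the shim hole at (324,204) and dots at (275,204) and (372,205). The spanner is at (180,308) and the rack is at the left edge. I'll descend for a sharper measurement.

Request:
send_rows(linear=[[0,0,0.035],[0,0,0.035],[0,0,0.035],[0,0,0],[0,0,0]], twist=[[0,0,0],[0,0,0],[0,0,0],[0,0,0],[0,0,0]], gripper=[100,100,100,100,100])

```text
time: 2.52
ee_pos: [0.5513, -0.032, 0.1135]
tcp_rot: [180.0, -0.1, 13.2]
wrist_force: [-0.0, -0.3, -0.0]
opening: 0.0853
grasp_force: 0.0
```

Run:
```python
from h import *
o=bot.get_obs(); im=camera("wrist")[:,:,::-1]; cv2.imwrite("pics/w2.png",im)
print(o["ee_pos"],o["tcp_rot"],o["time"]); np.save("w2.npy",np.r_[o["ee_pos"],o["tcp_rot"]])
cv2.imwrite("pics/w2c.png",cv2.resize(im[150:350,120:520],None,fx=2,fy=2))
```

```text
[ 0.55126325 -0.03201225  0.1134695 ] [ 1.79972014e+02 -9.39386952e-02  1.32090615e+01] 2.525
```

View pics/w2c.png

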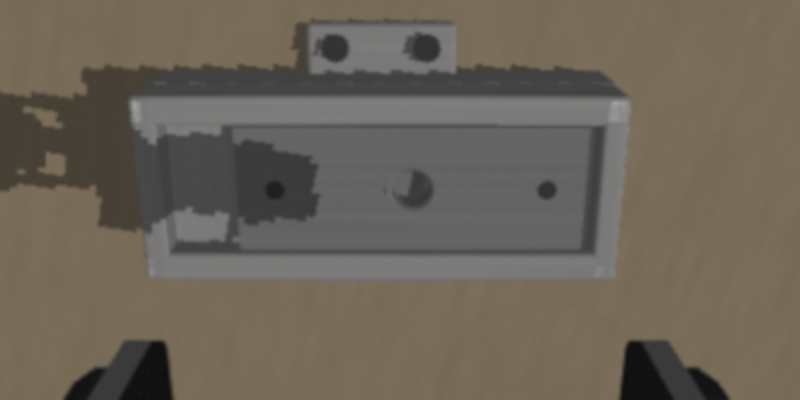

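The close view shows the dots at crop (275,190) and (547,190) and the hole at (412,189). The jig's top corners are at (131,98), (629,97), (614,278) and (151,278).

Run:
```python
from h import *
v=np.load("w2.npy"); P=pose("wrist",dict(ee_pos=v[:3],tcp_rot=v[3:]))
f=lambda a:np.array(a,float)/2+[120,150]
d=plane(P,f([(275,190),(547,190),(412,189)]),.039);c=plane(P,f([(131,98),(629,97),(614,278),(151,278)]),.041)
print(d,c,c.mean(0),np.linalg.norm(c-np.roll(c,-1,0),axis=1))
y=(c[0]+c[3]-c[1]-c[2])[:2];print("jig yaw",np.degrees(np.arctan2(-y[0],y[1])))
y=(d[0]-d[1])[:2];print("shim yaw",np.degrees(np.arctan2(-y[0],y[1])))
y/=np.linalg.norm(y); m=(d[0]+d[1])[:2]/2; print("mid",m,"shim off y,x",(m-c.mean(0)[:2])@y,(m-c.mean(0)[:2])@[y[1],-y[0]], (d[2,:2]-c.mean(0)[:2])@y)
P=pose("top");g=lambda a:np.array(a,float)/4+[212,210]
c=plane(P,g([(435,112),(713,47),(742,158),(462,222)]),.041);print("top jig",c.mean(0))
g=lambda a:np.array(a,float)/4+[190,235]
c=plane(P,g([(122,137),(262,98),(289,182),(147,222)]),.04);print("top rack",c.mean(0),np.linalg.norm(c-np.roll(c,-1,0),axis=1),plane(P,g([(249,147)]),.04))
d=plane(pose("top"),np.array([(525,147),(685,112)])/4+[212,210],.039);print(d.mean(0))
```

```text
[[ 0.54508449  0.00554901  0.039     ]
 [ 0.56435172 -0.07626905  0.039     ]
 [ 0.55510366 -0.03555427  0.039     ]] [[ 0.56446191  0.05251592  0.041     ]
 [ 0.59853436 -0.0911135   0.041     ]
 [ 0.5412669  -0.10542231  0.041     ]
 [ 0.50720425  0.03893801  0.041     ]] [ 0.55286686 -0.02627047  0.041     ] [0.14761552 0.059028   0.14832453 0.05884555]
jig yaw 13.310780560650427
shim yaw 13.25108231222492
mid [ 0.55471811 -0.03536002] shim off y,x -0.009271882642680408 -0.00028153567371752976 -0.009549342750723767
top jig [ 0.55268856 -0.02795909  0.041     ]
top rack [0.48765218 0.21067983 0.04      ] [0.07329415 0.04490547 0.07408391 0.0449633 ] [[0.49416369 0.18860501 0.04      ]]
[ 0.55552363 -0.03673545  0.039     ]
```

Request:
send_rows(linear=[[0,0,-0.04],[0,0,-0.02],[0.0134,-0.0484,0],[0.0134,-0.0484,0],[0.0134,-0.0484,0],[0.0134,-0.0484,0],[0.0134,-0.0484,0],[0,0,0]], twist=[[0,0,-0.84],[0,0,-0.84],[0,0,0],[0,0,0],[0,0,0],[0,0,0],[0,0,0],[0,0,0]], gripper=[100,100,100,100,100,100,100,100])

```text
time: 3.58
ee_pos: [0.4875, 0.2143, 0.1736]
tcp_rot: [-180.0, -0.1, 30.3]
wrist_force: [-0.2, -0.8, 0.2]
opening: 0.0852
grasp_force: 0.0
```

Request:
send_rows(linear=[[0,0,0],[0,0,0]], twist=[[0,0,0],[0,0,0]], gripper=[100,100])

```text
time: 3.82
ee_pos: [0.4883, 0.2106, 0.1725]
tcp_rot: [180.0, -0.1, 29.9]
wrist_force: [0.5, 0.2, -0.3]
opening: 0.0852
grasp_force: 0.0
```

Run:
```python
from h import *
o=bot.get_obs(); im=camera("wrist")[:,:,::-1]; cv2.imwrite("pics/w3.png",im)
print(o["ee_pos"],o["tcp_rot"],o["q"],o["time"]); np.save("w3.npy",np.r_[o["ee_pos"],o["tcp_rot"]])
cv2.imwrite("pics/w3c.png",cv2.resize(im[120:370,200:460],None,fx=2.4,fy=2.4))
```

```text
[0.48834243 0.21061977 0.17245379] [ 1.79986174e+02 -5.23174268e-02  2.99441958e+01] [ 2.33346501e+01  1.72257544e+00  1.74946077e+00  8.99733242e+01
 -7.71235904e-03  1.73390457e+02] 3.825
```

View pics/w3c.png

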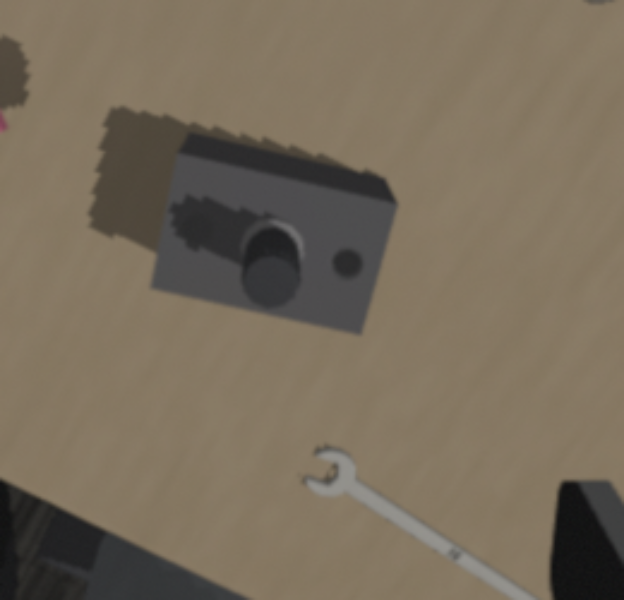

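The pin's top face is centred at crop (271,280), and the rack's top corners are at (180,152), (397,204), (361,333) and (151,288).

Run:
```python
from h import *
v=np.load("w3.npy"); P=pose("wrist",dict(ee_pos=v[:3],tcp_rot=v[3:]))
f=lambda a:np.array(a,float)/2.4+[200,120]
p=plane(P,f([(271,280)]),.076)[0];c=plane(P,f([(180,152),(397,204),(361,333),(151,288)]),.04)
Rt=R.from_euler('xyz',v[3:],degrees=True).as_matrix()
print(p,c.mean(0)); print("tool shift pin",(p-v[:3])@Rt,"rack",(c.mean(0)-v[:3])@Rt)
```

```text
[0.48721234 0.21456477 0.076     ] [0.48681739 0.21423206 0.04      ]
tool shift pin [ 0.00090186 -0.00400576  0.09645369] rack [ 0.00036068 -0.00392329  0.13245323]
```

Request:
send_rows(linear=[[0.0008,-0.004,0.04],[0,0,0.04],[0,0,0.0305],[0,0,0],[0,0,0],[0,0,0],[0,0,0],[0,0,0]], twist=[[0,0,0],[0,0,0],[0,0,0],[0,0,0],[0,0,0],[0,0,0],[0,0,0],[0,0,0]], gripper=[100,100,100,60,30,10,0,0], grip_force=60)

```text
time: 4.88
ee_pos: [0.4867, 0.2155, 0.0618]
tcp_rot: [180.0, -0.0, 30.0]
wrist_force: [0.1, -0.0, -0.0]
opening: -0.0001
grasp_force: 0.0
```

Request:
send_rows(linear=[[0,0,0],[0,0,0],[0,0,0],[0,0,0]], twist=[[0,0,0],[0,0,0],[0,0,0],[0,0,0]], gripper=[0,0,0,0])

```text
time: 5.38
ee_pos: [0.4866, 0.2154, 0.0615]
tcp_rot: [180.0, -0.0, 30.0]
wrist_force: [-0.4, -0.4, 3.4]
opening: -0.0
grasp_force: 2.0
```

Run:
```python
from h import *
o=bot.get_obs(); im=camera("wrist")[:,:,::-1]; s=camera("scene")[:,:,::-1]
print(o["ee_pos"],o["tcp_rot"],o["q"],o["opening"],o["grasp_force"])
a=cv2.resize(im[180:480,160:480],(400,375)); b=cv2.resize(s[235:335,200:320],(400,333)); b=cv2.copyMakeBorder(b,0,42,0,0,0)
cv2.imwrite("pics/x4.png",np.hstack([a,b]))
```

```text
[0.48664962 0.21539246 0.06154378] [ 1.79998838e+02 -2.64113712e-02  3.00146052e+01] [ 2.38733729e+01  2.35694468e+00 -9.84865219e+00  7.77680190e+01
  1.67019726e-03  1.73858768e+02] -1.2107843000715147e-05 2.0087244361639023
```

View pics/x4.png

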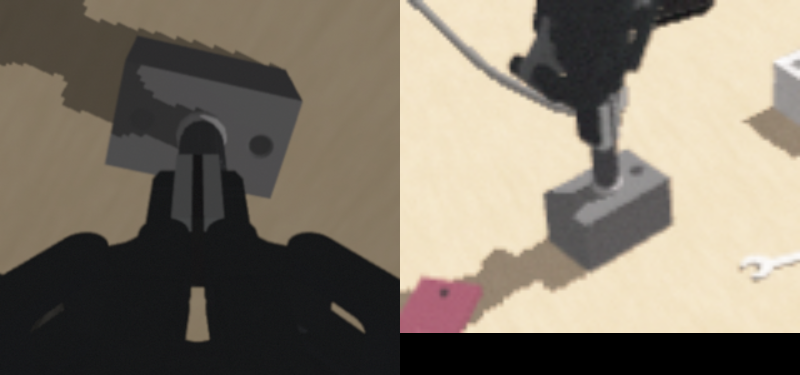

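The wrist crop shows closed pads at (172..224,155..230) with the pin beyond and below them. The scene crop shows the fingers over the pin. I'll check both against projections.

Run:
```python
from h import *
o=bot.get_obs(); W=pose("wrist",o);S=pose("scene")
X=[o["ee_pos"]+[0,0,-.014],o["ee_pos"],[.4872,.2146,.044],[.4872,.2146,.076]]
print("wrist",(proj(W,X)-[160,180])*1.25); print("scene",(proj(S,X)-[200,235])*[400/120,3.33])
im=camera("wrist"); g=im[:,:,:3]
for y in (300,320,340,355): print(y,[int(v) for v in g[y,285:350].mean(1)])
```

```text
wrist [[198.92964877 140.882677  ]
 [199.00964423 158.4383086 ]
 [201.41676026 136.63441993]
 [202.07159075 179.30273689]]
scene [[204.0364026  177.79720904]
 [202.51259052 160.72395877]
 [205.24464419 181.23064879]
 [201.76067436 141.97678153]]
300 [77, 76, 78, 77, 77, 77, 78, 78, 78, 77, 78, 78, 78, 78, 77, 78, 77, 67, 47, 34, 33, 34, 33, 33, 32, 32, 34, 32, 33, 33, 32, 33, 33, 34, 33, 34, 33, 34, 34, 32, 32, 32, 32, 35, 34, 33, 35, 35, 37, 37, 35, 37, 37, 39, 51, 72, 78, 77, 78, 78, 78, 77, 77, 77, 77]
320 [39, 24, 23, 22, 23, 21, 23, 23, 24, 23, 25, 21, 23, 25, 41, 58, 65, 65, 65, 64, 64, 64, 65, 64, 65, 65, 65, 63, 50, 32, 22, 20, 17, 21, 18, 20, 25, 43, 59, 64, 65, 65, 64, 65, 64, 65, 65, 66, 64, 66, 61, 50, 31, 22, 23, 22, 24, 22, 24, 21, 23, 24, 22, 21, 24]
340 [22, 22, 22, 23, 24, 23, 23, 22, 22, 24, 22, 23, 36, 56, 63, 65, 65, 66, 65, 65, 65, 64, 66, 66, 65, 65, 65, 62, 44, 25, 19, 20, 20, 19, 20, 19, 21, 35, 57, 65, 64, 66, 64, 64, 65, 65, 64, 65, 64, 64, 65, 64, 60, 42, 25, 21, 23, 24, 21, 25, 23, 20, 24, 22, 22]
355 [23, 23, 23, 24, 24, 22, 23, 22, 23, 24, 22, 24, 29, 34, 40, 44, 53, 61, 66, 67, 70, 69, 69, 69, 69, 69, 68, 59, 40, 23, 23, 22, 22, 22, 21, 21, 22, 31, 54, 66, 69, 69, 68, 69, 69, 70, 69, 67, 62, 54, 48, 41, 34, 29, 25, 22, 22, 23, 22, 22, 21, 22, 22, 22, 23]
```

Request:
send_rows(linear=[[0,0,-0.005],[0,0,0],[0,0,0],[0,0,0],[0,0,0],[0,0,0.013],[0,0,0.01],[0,0,0]], twist=[[0,0,0],[0,0,0],[0,0,0],[0,0,0],[0,0,0],[0,0,0],[0,0,0],[0,0,0]], gripper=[100,100,100,100,100,100,100,100], grip_force=20)

```text
time: 6.52
ee_pos: [0.4857, 0.215, 0.0418]
tcp_rot: [-180.0, 0.1, 30.0]
wrist_force: [0.4, -0.1, -0.1]
opening: 0.0852
grasp_force: 0.0
```

Run:
```python
from h import *
o=bot.get_obs(); im=camera("wrist")[:,:,::-1]; s=camera("scene")[:,:,::-1]
print(o["ee_pos"],o["opening"],o["wrist_force"],o["time"])
a=cv2.resize(im[200:480,100:540],(440,280)); b=cv2.resize(s[235:335,200:320],(336,280))
cv2.imwrite("pics/x5.png",np.hstack([a,b]))
```

```text
[0.48571537 0.21495064 0.04178529] 0.0852360165421917 [ 0.42870258 -0.13987989 -0.05257182] 6.525
```

View pics/x5.png

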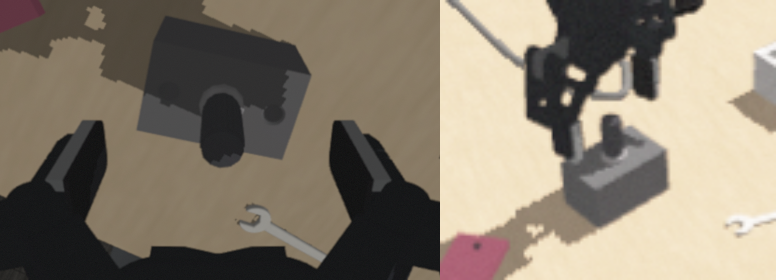

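The wrist view shows the open pads flanking the pin, whose top is at about (222,160). The scene view shows the fingertips level with the grip. Closing with a light grip.

Request:
send_rows(linear=[[0.001,0,0],[0,0,0],[0,0,0],[0,0,0],[0,0,0],[0,0,0],[0,0,0],[0,0,0]], twist=[[0,0,0],[0,0,0],[0,0,0],[0,0,0],[0,0,0],[0,0,0],[0,0,0],[0,0,0]], gripper=[70,40,10,0,0,0,0,0], grip_force=20)

```text
time: 7.62
ee_pos: [0.4874, 0.2158, 0.0433]
tcp_rot: [180.0, -0.0, 30.0]
wrist_force: [0.1, 0.5, -0.0]
opening: 0.0152
grasp_force: 21.2
```

Request:
send_rows(linear=[[0,0,0],[0,0,0],[0,0,0.007],[0,0,0],[0,0,0],[0,0,0],[0,0,0],[0,0,0]], twist=[[0,0,0],[0,0,0],[0,0,0],[0,0,0],[0,0,0],[0,0,0],[0,0,0],[0,0,0]], gripper=[35,35,35,0,0,0,0,0], grip_force=60)

```text
time: 8.62
ee_pos: [0.4874, 0.2158, 0.0363]
tcp_rot: [180.0, 0.0, 30.0]
wrist_force: [-0.0, -0.9, -1.5]
opening: 0.014
grasp_force: 58.4
```

Request:
send_rows(linear=[[0,0,0],[0,0,0],[0,0,-0.02],[0,0,-0.03],[0,0,-0.03],[0,0,0],[0,0,0]], twist=[[0,0,0],[0,0,0],[0,0,0],[0,0,0],[0,0,0],[0,0,0],[0,0,0]], gripper=[0,0,0,0,0,0,0])

```text
time: 9.5
ee_pos: [0.4872, 0.2159, 0.1157]
tcp_rot: [-180.0, 0.0, 30.0]
wrist_force: [-0.3, 1.0, -0.9]
opening: 0.0141
grasp_force: 58.6
```

Request:
send_rows(linear=[[-0.0132,0.0502,0],[-0.0132,0.0502,0],[-0.0132,0.0502,0],[-0.0132,0.0502,0],[-0.0132,0.0502,0],[0,0,0],[0,0,0],[0,0,0]], twist=[[0,0,0],[0,0,0],[0,0,0],[0,0,0],[0,0,0],[0,0,0.84],[0,0,0.84],[0,0,0]], gripper=[0,0,0,0,0,0,0,0])

```text
time: 10.5
ee_pos: [0.5553, -0.0346, 0.115]
tcp_rot: [-180.0, 0.1, 13.3]
wrist_force: [0.5, 0.4, -1.3]
opening: 0.0142
grasp_force: 58.8
```

Request:
send_rows(linear=[[0,0,0],[0,0,0.02],[0,0,0],[0,0,0],[0,0,0]], twist=[[0,0,0],[0,0,0],[0,0,0],[0,0,0],[0,0,0]], gripper=[0,0,0,0,0])

```text
time: 11.12
ee_pos: [0.5561, -0.0345, 0.097]
tcp_rot: [180.0, -0.1, 13.2]
wrist_force: [-0.5, -0.3, -1.2]
opening: 0.0141
grasp_force: 58.8
```

Run:
```python
from h import *
o=bot.get_obs(); im=camera("wrist")[:,:,::-1]; cv2.imwrite("pics/w6.png",im)
print(o["ee_pos"],o["tcp_rot"],o["opening"],o["wrist_force"],o["time"]);np.save("w6.npy",np.r_[o["ee_pos"],o["tcp_rot"]])
W=pose("wrist",o); e=o["ee_pos"]
print(proj(W,[[.5547,-.0345,.039],e-[0,0,.0303]]))
cv2.imwrite("pics/w6c.png",cv2.resize(im[180:380,160:480],None,fx=2.5,fy=2.5,interpolation=cv2.INTER_CUBIC))
```

```text
[ 0.55609233 -0.034512    0.09704196] [ 1.79983237e+02 -5.19052679e-02  1.32468020e+01] 0.014052700225157491 [-0.45400283 -0.31752423 -1.21901027] 11.125
[[318.48823237 260.72153291]
 [319.19201321 278.19924057]]
```

View pics/w6c.png

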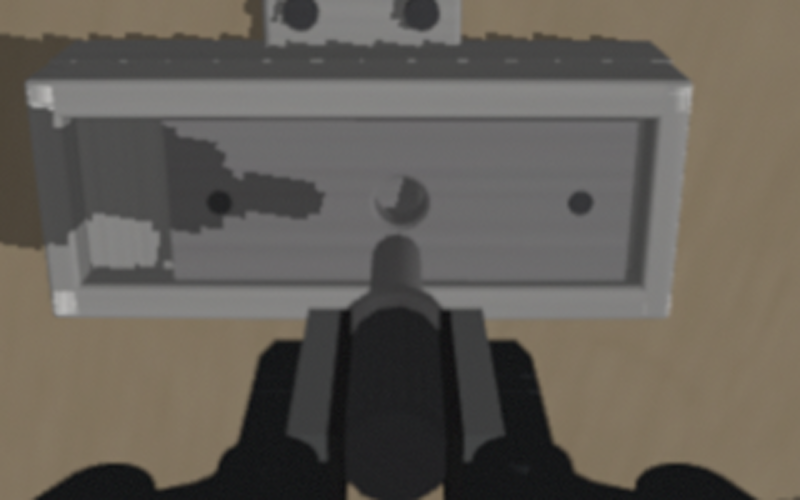

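The pin is held straight. Its tip centre is near crop (396,254), the shim hole is at (402,202) and the dots are at (219,203) and (580,203).

Run:
```python
from h import *
v=np.load("w6.npy"); W=pose("wrist",dict(ee_pos=v[:3],tcp_rot=v[3:]))
f=lambda a:np.array(a,float)/2.5+[160,180]
im=cv2.imread("pics/w6.png").mean(2)
for y in (275,280,285,290): print(y,[int(x) for x in im[y,300:340]])
Rt=R.from_euler('xyz',v[3:],degrees=True).as_matrix()
h=plane(W,f([(402,202),(219,203),(580,203)]),.039); z=v[2]-.0303
t=plane(W,f([(396,236)]),z)[0]-Rt@[.0042,0,0]
c=plane(W,f([(28,81),(691,81),(668,316),(53,316)]),.041); print(h,t,c.mean(0))
m=(h[1]+h[2])/2
print("tip-tcp tool",(t-v[:3])@Rt,"hole-tip",(h[0]-t)@Rt,"mid-tip",(m-t)@Rt,"socket-tip",(c.mean(0)-t)@Rt)
```

```text
275 [110, 109, 111, 110, 109, 110, 109, 111, 109, 109, 109, 105, 98, 86, 70, 62, 60, 59, 59, 58, 63, 67, 72, 80, 92, 103, 109, 111, 110, 110, 110, 110, 110, 109, 109, 110, 110, 110, 110, 110]
280 [104, 105, 105, 104, 105, 105, 105, 105, 98, 80, 62, 58, 57, 57, 58, 58, 59, 58, 59, 60, 62, 65, 67, 71, 73, 75, 79, 89, 100, 106, 105, 106, 105, 105, 106, 106, 106, 106, 106, 107]
285 [108, 108, 108, 108, 108, 109, 109, 105, 89, 67, 58, 57, 58, 58, 58, 59, 59, 59, 60, 61, 64, 65, 69, 71, 74, 77, 80, 85, 96, 105, 107, 109, 107, 107, 108, 108, 108, 108, 107, 107]
290 [106, 106, 106, 106, 107, 107, 106, 102, 81, 61, 58, 59, 58, 57, 59, 59, 60, 60, 61, 62, 64, 66, 68, 71, 74, 77, 79, 84, 95, 103, 107, 107, 106, 106, 107, 106, 106, 106, 106, 107]
[[ 0.55496112 -0.03581824  0.039     ]
 [ 0.54488196  0.00561963  0.039     ]
 [ 0.56422849 -0.07626119  0.039     ]] [ 0.55398054 -0.03458832  0.06673816] [ 0.55300278 -0.02609149  0.041     ]
tip-tcp tool [-0.00210054 -0.00041849  0.03030179] hole-tip [0.00064753 0.00141378 0.02773917] mid-tip [0.00036643 0.00083654 0.02773875] socket-tip [ 0.00097196 -0.00850232  0.02573656]
```

Request:
send_rows(linear=[[0.0006,0.0009,0.012],[0,0,0.011],[0,0,0],[0,0,0],[0,0,0.002],[0,0,0.0015],[0,0,0]], twist=[[0,0,0],[0,0,0],[0,0,0],[0,0,0],[0,0,0],[0,0,0],[0,0,0]], gripper=[0,0,0,0,0,0,0])

```text
time: 12.05
ee_pos: [0.5565, -0.0353, 0.0697]
tcp_rot: [180.0, 0.0, 13.2]
wrist_force: [0.2, -0.6, -1.5]
opening: 0.0142
grasp_force: 58.8
```

Request:
send_rows(linear=[[0,0,0.001],[0,0,0.001],[0,0,0]], twist=[[0,0,0],[0,0,0],[0,0,0]], gripper=[0,0,0])

```text
time: 12.42
ee_pos: [0.5565, -0.0353, 0.0677]
tcp_rot: [-180.0, 0.0, 13.2]
wrist_force: [-0.4, -0.0, -0.7]
opening: 0.0143
grasp_force: 58.8
```

Request:
send_rows(linear=[[0,0,0.001],[0,0,0.001],[0,0,0.001],[0,0,0]], twist=[[0,0,0],[0,0,0],[0,0,0],[0,0,0]], gripper=[0,0,0,0])

```text
time: 12.92
ee_pos: [0.5565, -0.0353, 0.0647]
tcp_rot: [-180.0, 0.0, 13.2]
wrist_force: [-0.1, -0.5, 0.0]
opening: 0.0141
grasp_force: 58.8
```

Request:
send_rows(linear=[[0,0,0.001],[0,0,0.001],[0,0,0]], twist=[[0,0,0],[0,0,0],[0,0,0]], gripper=[0,0,0])

```text
time: 13.3
ee_pos: [0.5565, -0.0353, 0.0627]
tcp_rot: [-180.0, 0.0, 13.2]
wrist_force: [0.3, 0.1, -0.3]
opening: 0.014
grasp_force: 58.8
```

Request:
send_rows(linear=[[0,0,0.001],[0,0,0.0005],[0,0,0]], twist=[[0,0,0],[0,0,0],[0,0,0]], gripper=[0,0,0])

```text
time: 13.68
ee_pos: [0.5565, -0.0353, 0.0612]
tcp_rot: [-180.0, 0.0, 13.2]
wrist_force: [-0.3, 0.2, -2.0]
opening: 0.0143
grasp_force: 58.8
```

Request:
send_rows(linear=[[0,0,0.0005],[0,0,0.0005],[0,0,0]], twist=[[0,0,0],[0,0,0],[0,0,0]], gripper=[0,0,0])

```text
time: 14.05
ee_pos: [0.5565, -0.0353, 0.0602]
tcp_rot: [-180.0, 0.0, 13.2]
wrist_force: [-0.0, 0.5, 0.5]
opening: 0.0143
grasp_force: 58.8
```

Request:
send_rows(linear=[[0,0,0.0005],[0,0,0.0005],[0,0,0]], twist=[[0,0,0],[0,0,0],[0,0,0]], gripper=[0,0,0])

```text
time: 14.42
ee_pos: [0.5566, -0.0353, 0.0594]
tcp_rot: [180.0, -0.0, 13.2]
wrist_force: [-0.4, -0.3, 0.6]
opening: 0.0144
grasp_force: 59.0
```

Request:
send_rows(linear=[[0,0,0.0005],[0,0,0]], twist=[[0,0,0],[0,0,0]], gripper=[0,0])

```text
time: 14.68
ee_pos: [0.5568, -0.0353, 0.0593]
tcp_rot: [180.0, -0.0, 13.2]
wrist_force: [-1.3, 1.5, 5.4]
opening: 0.0139
grasp_force: 59.4
```

Request:
send_rows(linear=[[0,0,0.0005],[0,0,0]], twist=[[0,0,0],[0,0,0]], gripper=[0,0])

```text
time: 14.92
ee_pos: [0.557, -0.0353, 0.0593]
tcp_rot: [180.0, -0.1, 13.2]
wrist_force: [-1.9, -0.6, 6.9]
opening: 0.0139
grasp_force: 59.9
```

Request:
send_rows(linear=[[0,-0.001,0],[0,-0.001,0],[0,-0.001,0],[0,-0.001,0]], twist=[[0,0,0],[0,0,0],[0,0,0],[0,0,0]], gripper=[0,0,0,0])

```text
time: 15.42
ee_pos: [0.5565, -0.0326, 0.0593]
tcp_rot: [179.8, -0.1, 13.2]
wrist_force: [0.4, -5.9, 6.5]
opening: 0.014
grasp_force: 59.8
```

Request:
send_rows(linear=[[0,-0.001,0],[0,-0.001,0],[0,-0.001,0],[0,-0.001,0]], twist=[[0,0,0],[0,0,0],[0,0,0],[0,0,0]], gripper=[0,0,0,0])

```text
time: 15.92
ee_pos: [0.5557, -0.0287, 0.0593]
tcp_rot: [179.8, -0.1, 13.2]
wrist_force: [1.5, -6.2, 5.7]
opening: 0.014
grasp_force: 59.8
```

Request:
send_rows(linear=[[0,-0.001,0],[0,-0.001,0],[0,-0.001,0],[0,-0.001,0]], twist=[[0,0,0],[0,0,0],[0,0,0],[0,0,0]], gripper=[0,0,0,0])

```text
time: 16.42
ee_pos: [0.5548, -0.0247, 0.0592]
tcp_rot: [179.8, -0.1, 13.2]
wrist_force: [0.5, -5.2, 6.3]
opening: 0.014
grasp_force: 59.7
```

Request:
send_rows(linear=[[0,-0.001,0],[0,-0.001,0],[0,-0.001,0],[0,-0.001,0]], twist=[[0,0,0],[0,0,0],[0,0,0],[0,0,0]], gripper=[0,0,0,0])

```text
time: 16.92
ee_pos: [0.5538, -0.0207, 0.0591]
tcp_rot: [179.8, -0.1, 13.2]
wrist_force: [0.3, -4.1, 5.6]
opening: 0.0139
grasp_force: 59.7
```

Request:
send_rows(linear=[[0,-0.001,0],[0,-0.001,0],[0,-0.001,0],[0,-0.001,0]], twist=[[0,0,0],[0,0,0],[0,0,0],[0,0,0]], gripper=[0,0,0,0])

```text
time: 17.42
ee_pos: [0.5518, -0.0158, 0.0579]
tcp_rot: [-180.0, 0.0, 13.2]
wrist_force: [0.8, -1.9, -0.6]
opening: 0.0139
grasp_force: 59.1
```

Request:
send_rows(linear=[[0,-0.001,0],[0,-0.001,0],[0,-0.001,0],[0,0,0]], twist=[[0,0,0],[0,0,0],[0,0,0],[0,0,0]], gripper=[0,0,0,0])

```text
time: 17.92
ee_pos: [0.5512, -0.0127, 0.0581]
tcp_rot: [-180.0, 0.0, 13.2]
wrist_force: [-0.2, -1.2, -1.2]
opening: 0.0141
grasp_force: 58.8
```

Request:
send_rows(linear=[[0,0.001,0],[0,0,0.001],[0,0,0.001],[0,0,0]], twist=[[0,0,0],[0,0,0],[0,0,0],[0,0,0]], gripper=[0,0,0,0])

```text
time: 18.42
ee_pos: [0.5515, -0.0138, 0.0561]
tcp_rot: [-180.0, 0.0, 13.2]
wrist_force: [-0.1, 0.6, -0.7]
opening: 0.014
grasp_force: 58.9
```

Request:
send_rows(linear=[[0,0,0.001],[0,0,0.001],[0,0,0]], twist=[[0,0,0],[0,0,0],[0,0,0]], gripper=[0,0,0])

```text
time: 18.8
ee_pos: [0.5515, -0.0139, 0.0542]
tcp_rot: [-180.0, 0.0, 13.2]
wrist_force: [0.0, 0.7, -0.0]
opening: 0.014
grasp_force: 58.9
```

Request:
send_rows(linear=[[0,0,0.001],[0,0,0.0007],[0,0.001,0],[0,0.002,0],[0,0.002,0],[0,0.002,0],[0,0.002,0],[0,0,0]], twist=[[0,0,0],[0,0,0],[0,0,0],[0,0,0],[0,0,0],[0,0,0],[0,0,0],[0,0,0]], gripper=[0,0,0,0,0,0,0,0])

```text
time: 19.8
ee_pos: [0.5537, -0.0229, 0.0526]
tcp_rot: [180.0, -0.0, 13.2]
wrist_force: [1.2, 1.2, -0.0]
opening: 0.0143
grasp_force: 58.8
```

Request:
send_rows(linear=[[0,0,0.001],[0,0,0.0007],[0,0,0]], twist=[[0,0,0],[0,0,0],[0,0,0]], gripper=[0,0,0])

```text
time: 20.18
ee_pos: [0.5538, -0.0228, 0.0512]
tcp_rot: [180.0, -0.0, 13.2]
wrist_force: [-0.4, 0.0, 3.2]
opening: 0.0144
grasp_force: 59.0
```

Request:
send_rows(linear=[[0,0.0005,0.0004],[0,0.0007,0],[0,0.0007,0]], twist=[[0,0,0],[0,0,0],[0,0,0]], gripper=[0,0,0])

```text
time: 20.55
ee_pos: [0.5541, -0.0235, 0.0511]
tcp_rot: [-179.9, -0.1, 13.2]
wrist_force: [-2.9, 6.5, 6.2]
opening: 0.014
grasp_force: 59.6
```

Request:
send_rows(linear=[[0,0.0007,0],[0,0.0005,0],[0,0,0]], twist=[[0,0,0],[0,0,0],[0,0,0]], gripper=[0,0,0])

```text
time: 20.92
ee_pos: [0.5543, -0.0252, 0.0506]
tcp_rot: [-180.0, -0.0, 13.2]
wrist_force: [0.1, 2.9, 1.5]
opening: 0.0141
grasp_force: 59.1
```

Request:
send_rows(linear=[[0,0.0005,0.0005],[0,0,0.0005],[0,0,0]], twist=[[0,0,0],[0,0,0],[0,0,0]], gripper=[0,0,0])

```text
time: 21.3
ee_pos: [0.5543, -0.0262, 0.0492]
tcp_rot: [-180.0, 0.0, 13.2]
wrist_force: [0.6, 3.2, 0.7]
opening: 0.0139
grasp_force: 58.9
```

Request:
send_rows(linear=[[0,0,0.001],[0,0,0]], twist=[[0,0,0],[0,0,0]], gripper=[0,0])

```text
time: 21.55
ee_pos: [0.5544, -0.0262, 0.0483]
tcp_rot: [180.0, 0.0, 13.2]
wrist_force: [-1.1, 2.2, 0.4]
opening: 0.0142
grasp_force: 58.9
```

Request:
send_rows(linear=[[0,0,0.0015],[0,0,0.0015],[0,0,0.0015],[0,0,0]], twist=[[0,0,0],[0,0,0],[0,0,0],[0,0,0]], gripper=[0,0,0,0])

```text
time: 22.05
ee_pos: [0.5543, -0.0262, 0.0437]
tcp_rot: [180.0, 0.0, 13.2]
wrist_force: [-0.3, 1.3, -2.4]
opening: 0.0139
grasp_force: 58.8
```

Request:
send_rows(linear=[[0,0,0.0015],[0,0,0.0015],[0,0,0.0015],[0,0,0]], twist=[[0,0,0],[0,0,0],[0,0,0],[0,0,0]], gripper=[0,0,0,0])

```text
time: 22.55
ee_pos: [0.5543, -0.0262, 0.0392]
tcp_rot: [-180.0, 0.0, 13.2]
wrist_force: [0.1, 2.0, -1.4]
opening: 0.0142
grasp_force: 58.8
```

Request:
send_rows(linear=[[0,0,0.0015],[0,0,0.001],[0,0,0.0005],[0,0,0]], twist=[[0,0,0],[0,0,0],[0,0,0],[0,0,0]], gripper=[0,0,0,0])

```text
time: 23.05
ee_pos: [0.5544, -0.0262, 0.0364]
tcp_rot: [180.0, 0.0, 13.2]
wrist_force: [-0.4, 1.0, -0.4]
opening: 0.0138
grasp_force: 58.9
```

Request:
send_rows(linear=[[0,0,0.0005],[0,0,0.0005],[0,0,0.0005],[0,0,0]], twist=[[0,0,0],[0,0,0],[0,0,0],[0,0,0]], gripper=[0,0,0,0])

```text
time: 23.55
ee_pos: [0.5544, -0.0261, 0.035]
tcp_rot: [180.0, -0.0, 13.2]
wrist_force: [1.1, 0.9, -0.4]
opening: 0.0142
grasp_force: 58.9
```

Request:
send_rows(linear=[[0,0,0.0005],[0,0,0.0005],[0,0,0]], twist=[[0,0,0],[0,0,0],[0,0,0]], gripper=[0,0,0])

```text
time: 23.92
ee_pos: [0.5545, -0.0261, 0.0344]
tcp_rot: [180.0, -0.0, 13.2]
wrist_force: [-1.8, 1.6, 4.8]
opening: 0.0141
grasp_force: 59.4
```

Request:
send_rows(linear=[[0,0,0.0005],[0,0,0.0005],[0,0,0]], twist=[[0,0,0],[0,0,0],[0,0,0]], gripper=[0,0,0])

```text
time: 24.3
ee_pos: [0.5546, -0.0261, 0.0343]
tcp_rot: [180.0, -0.1, 13.2]
wrist_force: [-4.2, 1.4, 12.3]
opening: 0.0144
grasp_force: 60.2
```

Request:
send_rows(linear=[[0,0,-0.0013],[0,0,0],[0,0,0],[0,0,0],[0,0,0],[0,0,0]], twist=[[0,0,0],[0,0,0],[0,0,0],[0,0,0],[0,0,0],[0,0,0]], gripper=[0,0,20,40,60,60])

```text
time: 25.05
ee_pos: [0.5544, -0.0262, 0.0342]
tcp_rot: [180.0, 0.0, 13.2]
wrist_force: [-0.7, 0.5, 0.1]
opening: 0.0512
grasp_force: 0.0
```

Request:
send_rows(linear=[[0,0,-0.01],[0,0,-0.03],[0,0,-0.04],[0,0,-0.03],[0,0,0],[0,0,0]], twist=[[0,0,0],[0,0,0],[0,0,0],[0,0,0],[0,0,0],[0,0,0]], gripper=[60,60,60,60,60,60])

```text
time: 25.8
ee_pos: [0.5543, -0.0261, 0.144]
tcp_rot: [-180.0, 0.0, 13.2]
wrist_force: [0.3, -0.3, -0.6]
opening: 0.0512
grasp_force: 0.0
```

Run:
```python
from h import *
o=bot.get_obs(); im=camera("wrist")[:,:,::-1]
print(o["ee_pos"],o["opening"],o["time"])
cv2.imwrite("pics/w7c.png",cv2.resize(im[130:350,160:480],None,fx=2.4,fy=2.4,interpolation=cv2.INTER_CUBIC))
```

```text
[ 0.55430509 -0.02611193  0.14395666] 0.05119659430605734 25.8
```

View pics/w7c.png

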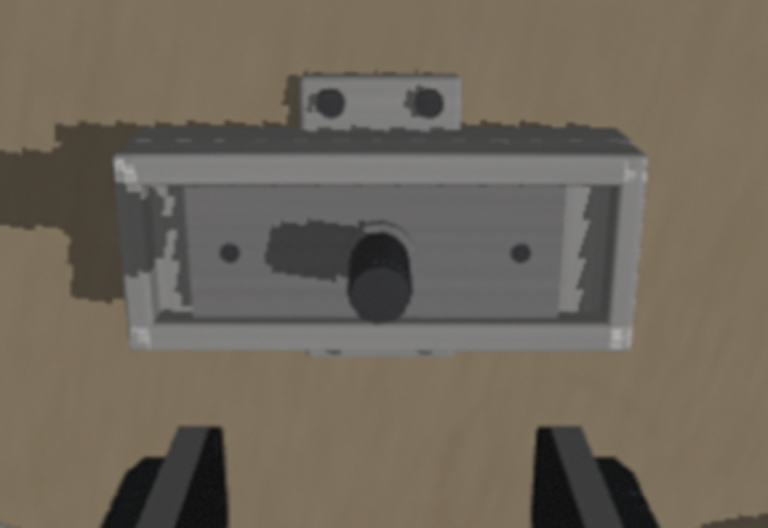

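The pin stands upright at (380,270) with its collar flat on the centred shim, whose dots are at (229,253) and (521,253). The gripper is clear of everything.

```bash
python3 -c "
from workcell import ticket
print(ticket.job_done())"
```

```text
the job is handed in; nothing more can be done
None
```

The pin is through both shims into the socket with its collar flat on the upper shim and the gripper clear; the job was handed in at about 26 s, and the highest wrist force read was about 13 N.

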